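# Lay the standing plaster mould down and shut it in the curing bay

## Robot

A 6-joint arm with a two-finger parallel gripper is mounted at the origin on the work surface. World frame = base frame: x ahead of the robot, y to its left, z up, the work surface at z = 0. Lengths are in m, angles in degrees, forces in N, time in s.
With the tool pointing down it reaches from about 0.35 to 0.725 m from the base axis. Payload 4.3 kg.
Tool frame: the origin (TCP) lies on the front face of the gripper's body, between the roots of the fingers; the fingertips stand 73 mm ahead of it and the grasp point (between the pads) lies 54 mm ahead of it; z points along the fingers, y is the line along which they close (so a half turn about z gives the same grasp; the last joint's range is limited). The gripper opens to 85 mm and grips with 20 to 120 N. Pads are 22 mm wide; open, the fingers measure 114 mm over their backs; the gripper's body (76 mm by 85 mm) begins 54 mm behind the grasp point. The pads swing forward as they close: fully open they stand 13 mm farther back than shut.
Start: joints at [-79.028, 21.618, 4.641, 73.018, 0, 83.68], TCP at [0.171, -0.549, 0.304] pointing down, gripper open.
Joint ranges: [-156.06, 156.06], [-48.1, 94.91], [-58.44, 69.94], [-101.28, 121.22], [-78.64, 73.56], [-180, 180]. Speed limits (degrees/s): [147.25, 147.25, 180, 180, 180, 180].

## Interface

Orientations are given as [roll, pitch, yaw] about the fixed x, y, z axes, in that order (R = Rz(yaw) Ry(pitch) Rx(roll)).
In Python, from bench import * gives the robot as it stands.
- The arm moves only by the shell command python3 -m inch 'ROWS' [FORCE]. ROWS is JSON, a list of rows, each a list of 3 entries, a list of its own where there are three numbers: the shift along the tool's x, y, z in mm, then the turn about the tool's z in rad, then the gripper's target within -1 to 1 (fully open at 1, half-way at 0, shut at -1). A call has 1 to 8 rows; each row shifts and turns the commanded pose from where the row before left it, along the tool's axes as they then stand; what a row does not reach is not made up. A row lasts 1/8 s, in which the tool goes at most 62.5 mm and 10.7 degrees, less where a joint would pass 70% of its speed; a pose out of reach is approached as far as the arm can. A call is refused whole if a number of a shift passes 62.5 or a number of a turn 0.188, either way. A call with a gripper value outside its range is refused whole. The fingers move at their own pace and stop on an object; FORCE is the grip in N (left out, the last holds). Time passes only in rows, so rows that do not move let the fingers close. It gives the time, the measured TCP pose, the force, the opening and the grip force at its end, in the units of the state.
- state(): the state, without advancing time (a new reading comes with each control period).
- get_image(name): name is "side" or "top"; returns a dict with "color" (480x640x3 uint8, blue, green, red), "depth" (480x640 float32, m along the optical axis (not along the pixel's ray), 0 where there is no reading), "mtx" (3x3 intrinsics, pixels), "rvec" (rotation vector, rad) and "tvec" (3), from world to camera coordinates, as OpenCV has them. Camera axes: x right, y down, z forward; pixel columns grow to the right and rows downward; lengths in m; the calibration is good to about 2 mm. A picture is of the moment at which its call begins.
- hand_in(): hands the job in; it is judged then, once.
The state is a dict: "clock": time; "qpos": joint angles; "joint_velocities": joint speeds; "effort": joint torques, N m; "eef_pos": TCP position; "tool_rot": TCP orientation; "wrist_force": force on the tool from outside, world axes, zero at the start; "torque": the same for the moment, N m; "opening": opening from 0.0 (shut) to 1.0 (fully open); "finger_force": force on a finger pad.
Only numpy, scipy, OpenCV 4.12 (cv2) and the standard library are available. Lean on these libraries where they do the work, as an engineer would, in place of code of your own. Each camera call takes 0.05 s, during which the arm holds its last target. There are 200 camera calls.

## Task

The plaster mould standing on end at the open end of the rig has to go into the blue curing bay, lying down. Push it low down, upright, until it sits square against the yellow-edged step, then push it high up so that it tips over the step and lies on the grey deck, horseshoe pattern up; then push it along the deck through the two orange sprung gate leaves, far enough into the bay that both leaves swing fully shut behind it. Never lift it clear or ram it, and leave the other things on the bench where they are.

Things in the scene. Friction and masses are not known exactly. Their poses are not given: they have to be found in the camera images.
- rig: Fixed wooden rig: a straight lane, 134 mm wide over all, 104 mm inside its side fences, open above. Origin: on the table at the lane's middle. +x runs the way in: open well, step, deck, gate, bay; +y across; +z up. The well (x -250 to -110 mm, floor 4 mm above the table, open at its -x end) has fences 20 mm high from x = -245 mm.
- step_edge (a point): Middle of the top edge of the yellow step (the low stop) at rig x = -110 mm, 20 mm above the table, 16 mm above the well floor. The mould turns about this edge through some 35 degrees, then falls by itself; a finger pushed level grips its face and may hold it back, so rise with the arc. Beyond, the grey deck runs level between fences with tops 38 mm above the table. Axes as the rig's.
- gate_mid (a point): Middle of the shut gate (rig x = 40 mm), 50 mm above the table. Two orange leaves, each 58 mm from its hinge at the lane's side to the middle, 5 mm thick, 24 to 76 mm above the table, swing only into the bay (+x), sweeping 58 mm of it. Hinge posts reach 82 mm above the table. Axes as the rig's.
- bay_mid (a point): Middle of the bay's floor (rig x = 159 mm), 20 mm above the table. Blue bay walls, 110 mm apart, tops 64 mm above the table, run from the gate to the back wall, whose inner face is at rig x = 254 mm. Axes as the rig's.
- gate_a (a joint): Gate leaf on the rig's +y side: 0 is shut, 1.57 rad points straight into the bay; a light spring (about 0.5 to 2 N at its tip) shuts it.
- gate_b (a joint): Gate leaf on the rig's -y side: likewise.
- mould_center (a point): Centre of the loose cream mould: block 64 (own x) by 86 (y) by 124 mm (z), two dark bands, 0.55 to 0.9 kg. Starts on end (z up) in the well, 15 to 45 mm short of the step, turned up to 5 degrees, own +x to the step, horseshoes on its -x face. Ordinary friction, 0.5 to 0.7: pushed high too soon it tips short of the step. Lying as wanted: +x down, +z along the rig's +x, centre 52 mm above the table.
- jar: White jar, 84 mm across, 150 mm high, a bystander. Origin at the centre of its underside.
- blue_bottle: Blue bottle, 54 mm across, 130 mm high, a bystander. Origin at the centre of its underside.
- beaker: Clear plastic beaker, 72 mm across, 75 mm high, a bystander beside the gate. Origin at the centre of its underside.
- bowl: White bowl, 140 mm across, 70 mm high, a bystander. Origin at the centre of its underside.
- timer: White timer, 50 by 70 by 22 mm, a bystander on the robot's side of the rig. Origin at the centre of its underside.
- disc: White disc with a centre hole, 110 mm across, 6 mm high, a bystander on the robot's side. Origin at the centre of its underside.
- small_mould: Low open plaster mould, 90 by 120 by 34 mm, a bystander. Origin at the centre of its underside.
Not all that is in view belongs to the job. What is shaped like the part that bears mould_center but purple is not meant.

How it is judged:
By the outcome, as a careful person would: the job done as asked, in the order asked, and still so for the second after the job is handed in, with the robot touching nothing.
It also fails if it takes over 64 s, if anything falls off the work surface, if the arm or the gripper's body presses on something with over 40 N, if the wrist force passes 120 N, or if a joint passes its speed limit or range.

## Working session

There is one attempt and no reset: what is moved stays moved. The work goes in short steps, Python scripts to look and compute and a shell command to move; the robot and the scene stay as the last step left them, time stands still between calls to the robot, and variables do not carry over. Pictures are saved under pics/ and viewed, at most 11 in all, crops included, and the job is handed in when it is done.

```bash
ls; mkdir -p pics
python3 - <<'E'
from bench import *
import cv2,numpy as np
for n in ("side","top"):
    d=get_image(n); cv2.imwrite(f"pics/{n}0.png",d["color"]); np.savez(f"{n}0.npz",**d)
    R=cv2.Rodrigues(d["rvec"])[0]; print(n,(-R.T@np.ravel(d["tvec"])).round(3),R[2].round(2),d["mtx"][0,0])
print(state())
E
```

```text
pics
side [0.063 0.988 1.203] [ 0.27 -0.64 -0.72] 619.8071558856119
top [ 0.374 -0.043  1.257] [ 0.08  0.01 -1.  ] 582.6457301509821
{'clock': 0.1, 'qpos': array([-7.90290259e+01,  2.16601160e+01,  4.57235402e+00,  7.30171900e+01,
       -8.40044216e-04,  8.36805725e+01]), 'joint_velocities': array([-0.04513047, -0.07256813,  0.1215171 ,  0.03244647,  0.08207162,
        0.03686942]), 'effort': array([ 5.40712754e-04, -4.64694715e+01,  2.70582229e+01,  1.20685349e-02,
       -1.70466396e-04, -2.46689389e-06]), 'eef_pos': array([ 0.17082086, -0.54858629,  0.30304214]), 'tool_rot': array([-1.79895593e+02, -1.07172507e-02,  1.72903926e+01]), 'wrist_force': array([ 0.06282203,  1.00644685, -0.22265092]), 'torque': array([-0.01556436,  0.01068834, -0.05007272]), 'finger_force': 0.0, 'opening': 0.9970040415721305}
```

View pics/top0.png

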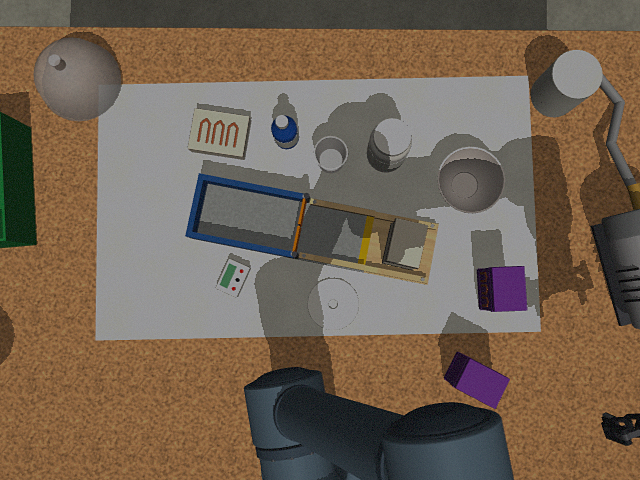

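View pics/side0.png

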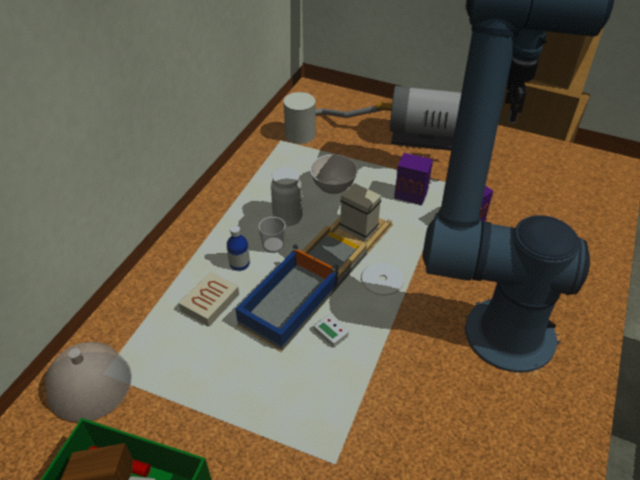

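```bash
cat > h.py <<'E'
import cv2,numpy as np
def world(d):
    K=d["mtx"];R=cv2.Rodrigues(np.asarray(d["rvec"]))[0];t=np.ravel(d["tvec"]);z=d["depth"]
    v,u=np.mgrid[:480,:640]
    c=np.stack([(u-K[0,2])/K[0,0]*z,(v-K[1,2])/K[1,1]*z,z],-1)
    W=(c-t)@R; W[z==0]=np.nan; return W
def proj(d,P): return cv2.projectPoints(np.float64(P).reshape(-1,3),d["rvec"],d["tvec"],d["mtx"],None)[0].reshape(-1,2)
def rect(P):
    (c,s,a)=cv2.minAreaRect(np.float32(P[:,:2])*1000); return np.round(c,1),np.round(s,1),round(a,2),len(P),np.round(np.median(P[:,2])*1000,1)
E
cat > rig.py <<'E'
from h import *
for n in ("side","top"):
    d=dict(np.load(n+"0.npz"));W=world(d);hsv=cv2.cvtColor(d["color"],cv2.COLOR_BGR2HSV)
    near=(abs(W[...,0]-.43)<.2)&(abs(W[...,1]+.0)<.35)
    b=near&(hsv[...,0]>100)&(hsv[...,0]<125)&(hsv[...,1]>120)&(W[...,2]>.057)&(W[...,2]<.07)
    k,l,st,_=cv2.connectedComponentsWithStats(b.astype(np.uint8)); i=1+np.argmax(st[1:,4])
    print(n,"bay",rect(W[l==i]),st[i])
    m=near&(W[...,2]>.115)&(W[...,2]<.14)
    k,l,st,ce=cv2.connectedComponentsWithStats(m.astype(np.uint8))
    for i in range(1,k):
        if st[i,4]>60: print("  high",ce[i].round(),rect(W[l==i]))
    y=near&(hsv[...,0]>20)&(hsv[...,0]<32)&(hsv[...,1]>170)&(W[...,2]<.04)
    print("  yellow",rect(W[y]))
    o=near&(hsv[...,0]>5)&(hsv[...,0]<16)&(hsv[...,1]>190)&(W[...,2]>.06)&(W[...,2]<.085)
    if o.any(): print("  orange",rect(W[o]))
    if n=="top":
        for (u,v) in [(408,229),(200,176),(188,236),(438,224),(430,283),(302,225),(412,258)]: print((u,v),W[v,u].round(4),d["color"][v,u])
E
python3 rig.py
python3 - <<'E'
import cv2
im=cv2.imread("pics/top0.png")[150:300,180:450]
cv2.imwrite("pics/c1.png",cv2.resize(im,None,fx=2.9,fy=2.9,interpolation=cv2.INTER_CUBIC))
E
```

```text
side bay (array([522.8, 145.4]), array([228.3, 137.2]), 79.5, 1030, np.float64(61.9)) [ 236  252  101   84 1030]
  high [360. 197.] (array([ 463.9, -179.4]), array([72.3, 88.9]), 76.7, 630, np.float64(125.1))
  yellow (array([ 481.1, -116. ]), array([32.4, 96. ]), 79.59, 139, np.float64(18.2))
  orange (array([501. ,  33.7]), array([ 12.2, 106. ]), 79.54, 191, np.float64(70.2))
top bay (array([521. , 141.2]), array([226. , 134.7]), 79.44, 1616, np.float64(65.1)) [ 185  174  118   84 1616]
  high [390. 159.] (array([ 626.7, -152. ]), array([ 6.6, 41.6]), 0.02, 83, np.float64(123.4))
  high [407. 243.] (array([ 460.8, -185.2]), array([64.3, 86.7]), 77.4, 1480, np.float64(129.2))
  yellow (array([ 475. , -110.2]), array([ 26.6, 104.6]), 86.79, 357, np.float64(21.9))
  orange (array([ 454.5, -164.5]), array([404.8, 105.8]), 76.7, 55, np.float64(73.3))
(408, 229) [ 0.4873 -0.1866  0.131 ] [80 93 97]
(200, 176) [0.6009 0.2364 0.0624] [95 57 31]
(188, 236) [0.475  0.2561 0.0685] [96 56 26]
(438, 224) [ 0.5115 -0.2676  0.0037] [111 139 151]
(430, 283) [ 0.3843 -0.2501  0.0016] [155 152 152]
(302, 225) [0.5046 0.0252 0.0231] [55 59 61]
(412, 258) [ 0.4311 -0.1944  0.1304] [132 151 150]
```

View pics/c1.png

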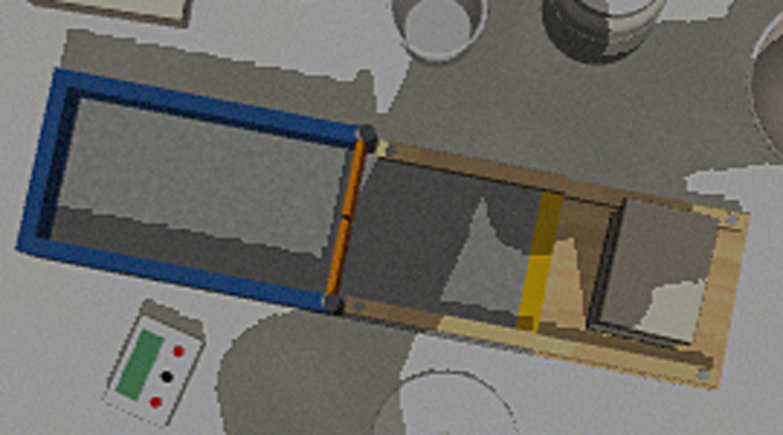

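Run:
```python
from h import *
for n in ("side","top"):
    d=dict(np.load(n+"0.npz"));W=world(d);hsv=cv2.cvtColor(d["color"],cv2.COLOR_BGR2HSV)
    b=(hsv[...,0]>128)&(hsv[...,0]<155)&(hsv[...,1]>100)&(W[...,2]>.02)
    k,l,st,ce=cv2.connectedComponentsWithStats(b.astype(np.uint8))
    for i in range(1,k):
        if st[i,4]>60: P=W[l==i]; print(n,ce[i].round(),rect(P),np.percentile(P,[2,98],axis=0).round(3).tolist())
d=dict(np.load("top0.npz"))
a=np.radians(79.5);u=np.array([np.cos(a),np.sin(a)]);v=np.array([-u[1],u[0]]);O=np.array([.4937,-.0084])
for x,y,z in [(-250,67,20),(-250,-67,20),(-110,52,20),(-110,-52,20),(40,0,76),(266,67,64),(266,-67,64)]:
    print((x,y,z),proj(d,[*(O+(x*u+y*v)/1000),z/1000]).round(1))
```

```text
side [414. 174.] (array([ 377.7, -376.8]), array([88.4, 77.3]), 3.09, 1036, np.float64(110.8)) [[0.334, -0.408, 0.022], [0.416, -0.342, 0.126]]
side [486. 196.] (array([ 160. , -335.9]), array([22.2, 50.4]), 7.29, 134, np.float64(114.9)) [[0.151, -0.357, 0.082], [0.171, -0.315, 0.126]]
top [505. 288.] (array([ 374.6, -382.3]), array([86.3, 66.7]), 2.93, 1763, np.float64(124.6)) [[0.333, -0.412, 0.027], [0.416, -0.349, 0.13]]
top [478. 380.] (array([ 194.4, -328.1]), array([87.4, 64.1]), 62.87, 1853, np.float64(124.5)) [[0.157, -0.37, 0.028], [0.237, -0.28, 0.129]]
(-250, 67, 20) [[427.6 283.9]]
(-250, -67, 20) [[438.8 222. ]]
(-110, 52, 20) [[363.9 264.2]]
(-110, -52, 20) [[373.  216.4]]
(40, 0, 76) [[297.7 224. ]]
(266, 67, 64) [[184.1 235.5]]
(266, -67, 64) [[197.7 172.4]]
```

```bash
python3 -m inch '[[[0,0,0],0.185,1],[[0,0,0],0.185,1],[[0,0,0],0.115,1]]'
```

```text
clock: 0.48
eef_pos: [0.1709, -0.5487, 0.3033]
tool_rot: [-179.9, 0.0, -10.7]
wrist_force: [1.3, -0.4, 0.2]
opening: 0.999
finger_force: 0.0
```

```bash
python3 -m inch '[[[27,-39,0],-0.004,1],[[27,-39,0],0,1],[[27,-39,0],0,1],[[27,-39,0],0,1],[[27,-39,0],0,1],[[27,-39,0],0,1],[[27,-39,0],0,1],[[27,-39,0],0,1]]'
python3 - <<'E'
from bench import *
from h import *
print(state()["eef_pos"],state()["tool_rot"])
d=get_image("side"); np.savez("side1.npz",**d); cv2.imwrite("pics/s1.png",cv2.resize(d["color"][80:280,280:480],None,fx=3,fy=3))
E
```

```text
clock: 1.48
eef_pos: [0.44, -0.2793, 0.3035]
tool_rot: [-180.0, 0.0, -10.3]
wrist_force: [0.2, 0.0, 0.4]
opening: 1.003
finger_force: 0.0
[ 0.43995751 -0.27926926  0.30350289] [-1.79986101e+02  3.80305639e-02 -1.02708966e+01]
```

View pics/s1.png

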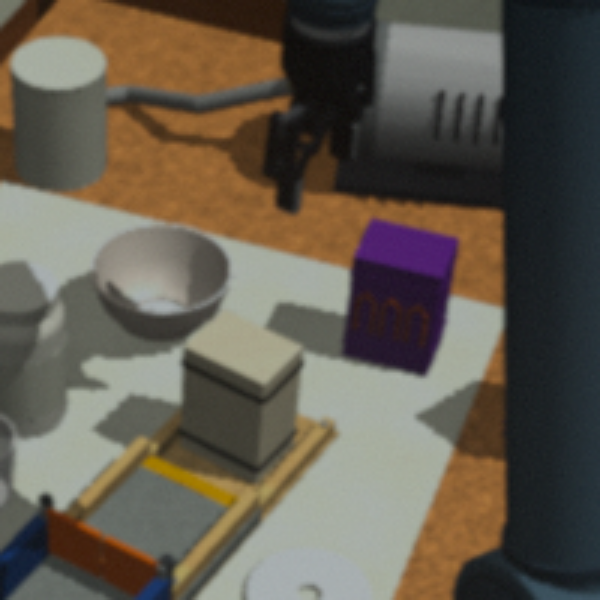

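```bash
cat >> h.py <<'E'
A=np.radians(79.5);U=np.array([np.cos(A),np.sin(A)]);V=np.array([-U[1],U[0]]);O=np.array([.493,-.0123])
def rig(P):
    q=P[...,:2]-O; return np.stack([q@U,q@V,P[...,2]],-1)*1000
E
python3 - <<'E'
from h import *
d=dict(np.load("side1.npz"));W=world(d);Q=rig(W);T=rig(np.array([.440,-.2793,.3035]));print(T)
D=Q-T; m=(abs(D[...,0])<90)&(abs(D[...,1])<70)&(D[...,2]<10)&(D[...,2]>-90)
P=D[m]
for z in range(0,-85,-6):
    s=P[abs(P[:,2]-z)<3]
    if len(s): print(z,len(s),np.percentile(s[:,0],[1,50,99]).round(),np.percentile(s[:,1],[1,99]).round())
E
```

```text
[-272.18754317    3.45562479  303.5       ]
0 62 [-67.  41.  77.] [-13.  16.]
-6 65 [-68.  65.  82.] [-12.  13.]
-12 37 [-67.  51.  79.] [-17.  11.]
-18 17 [-64. -38.  71.] [-4. 10.]
-24 21 [-48. -39.  58.] [-8.  9.]
-30 35 [-48. -37.  62.] [-11.   9.]
-36 30 [-45.  49.  62.] [-11.  10.]
-42 38 [-47. -38.  63.] [-15.   9.]
-48 35 [-45.  49.  61.] [-13.  10.]
-54 28 [-49. -39.  58.] [-12.  10.]
-60 16 [-45. -38.  52.] [-14.   7.]
```

```bash
python3 -m inch '[[[0,0,0],-0.087,1],[[10.5,12,0],0,1],[[0,0,45],0,1],[[0,0,45],0,1],[[0,0,40],0,1],[[0,0,30],0,1],[[0,0,0],0,1],[[0,0,0],0,1]]'
python3 - <<'E'
from bench import *
from h import *
T=rig(state()["eef_pos"]);print(T)
d=get_image("side"); np.savez("side2.npz",**d); D=rig(world(d)); 
m=(abs(D[...,0]-T[0])<95)&(abs(D[...,1]-T[1])<70); P=D[m]
for z in range(150,70,-6):
    s=P[abs(P[:,2]-z)<3]
    f=s[s[:,0]>T[0]+45]
    if len(f): print(z,len(s),np.percentile(f[:,0]-T[0],[1,50,99]).round(),np.percentile(s[:,0]-T[0],[1]).round())
cv2.imwrite("pics/s2.png",cv2.resize(d["color"][80:280,280:480],None,fx=3,fy=3))
E
```

```text
clock: 2.52
eef_pos: [0.4489, -0.294, 0.1449]
tool_rot: [180.0, -0.0, -5.3]
wrist_force: [-0.2, -0.4, 1.2]
opening: 0.998
finger_force: 0.0
[-285.06600371   -7.98648265  144.86806173]
150 35 [46. 69. 76.] [-46.]
144 33 [46. 73. 80.] [-57.]
138 43 [47. 70. 79.] [-68.]
132 34 [46. 70. 93.] [-78.]
126 136 [51. 88. 95.] [-94.]
120 141 [51. 85. 93.] [-94.]
114 53 [48. 55. 92.] [-92.]
108 68 [46. 59. 94.] [-71.]
102 54 [47. 57. 91.] [-70.]
96 46 [46. 53. 93.] [-71.]
90 52 [83. 90. 95.] [-71.]
84 44 [87. 89. 91.] [-71.]
78 32 [81. 88. 92.] [-68.]
72 30 [90. 93. 94.] [-68.]
```

View pics/s2.png

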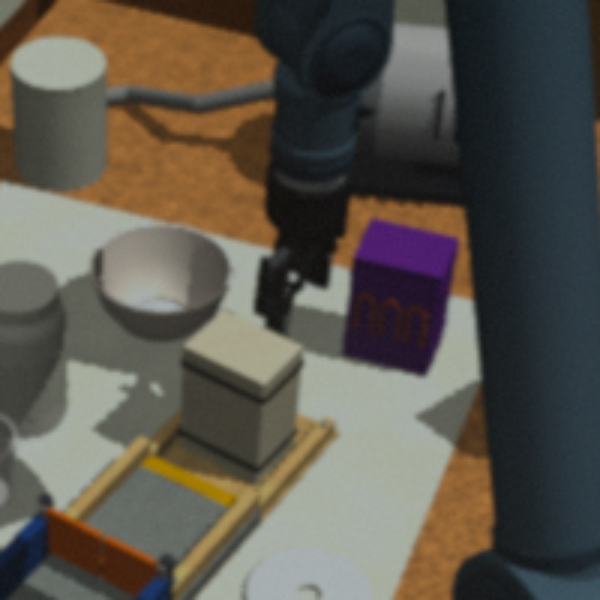

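```bash
python3 -m inch '[[[0,0,20],0,1],[[0,0,20],0,1],[[0,0,20],0,1],[[0,0,13],0,1],[[0,0,0],0,1]]'
```

```text
clock: 3.2
eef_pos: [0.4486, -0.2936, 0.071]
tool_rot: [-180.0, 0.0, -5.3]
wrist_force: [-0.5, -0.5, -0.1]
opening: 0.998
finger_force: 0.0
```

```bash
cat > look.py <<'E'
from bench import *
from h import *
import sys
s=state();T=rig(s["eef_pos"]);print("T",T.round(1),"F",np.round(s["wrist_force"],1))
n=sys.argv[1];d=get_image(n);np.savez("last.npz",**d);Q=rig(world(d))
lo,hi=map(float,sys.argv[2:4])
g=d["color"].astype(int)
m=(Q[...,2]>lo)&(Q[...,2]<hi)&(abs(Q[...,1])<60)&(Q[...,0]>-260)&(Q[...,0]<230)&(g.sum(-1)>150)
k,l,st,ce=cv2.connectedComponentsWithStats(m.astype(np.uint8))
for i in range(1,k):
    if st[i,4]>150:
        P=Q[l==i]/1000; c=np.linalg.lstsq(np.c_[P[:,:2],np.ones(len(P))],P[:,2],rcond=None)[0]
        print(ce[i].round(),rect(P),"x",np.percentile(P[:,0]*1000,[1,99]).round(1),"slope_deg x,y",np.degrees(np.arctan(c[:2])).round(1))
if len(sys.argv)>4: cv2.imwrite("pics/"+sys.argv[4],cv2.resize(d["color"][80:330,230:480],None,fx=2.4,fy=2.4))
E
python3 look.py top 115 150
python3 -m inch '[[[0.2,-2,0],0,1],[[0.2,-2,0.3],0,1],[[0.2,-2,0.3],0,1],[[0.2,-2,0.3],0,1],[[0.2,-2,0.3],0,1],[[0.2,-2,0.3],0,1]]'; python3 look.py top 115 150
```

```text
T [-284.7   -7.6   71. ] F [-0.5 -0.5 -0.1]
[407. 243.] (array([-175.9,   -0.2]), array([86.3, 64.3]), 87.95, 1479, np.float64(129.1)) x [-207.2 -143.7] slope_deg x,y [-0.4 -0.2]
clock: 4.0
eef_pos: [0.4522, -0.2836, 0.0707]
tool_rot: [179.8, -0.2, -5.3]
wrist_force: [0.7, -4.6, 1.5]
opening: 0.999
finger_force: 0.0
T [-274.2   -9.3   70.7] F [ 0.7 -4.6  1.5]
[403. 242.] (array([-168.3,   -0.6]), array([64.7, 86.4]), 0.97, 1476, np.float64(129.4)) x [-199.4 -136.4] slope_deg x,y [-0.5 -0.2]
```

```bash
python3 -m inch '[[[-0.8,-1.5,0.2],0,1],[[-0.8,-1.5,0.2],0,1],[[-0.8,-1.5,0.2],0,1],[[-0.8,-1.5,0.2],0,1],[[-0.8,-1.5,0.2],0,1],[[-0.8,-1.5,0.2],0,1],[[-0.8,-1.5,0.2],0,1],[[-0.8,-1.5,0.2],0,1]]'; python3 look.py top 115 150
```

```text
clock: 5.05
eef_pos: [0.4469, -0.2709, 0.0689]
tool_rot: [179.8, -0.2, -5.3]
wrist_force: [0.7, -4.4, 2.1]
opening: 1.001
finger_force: 0.0
T [-262.6   -1.8   68.9] F [ 0.7 -4.4  2.1]
[396. 242.] (array([-154.5,    2.6]), array([64.1, 86.7]), 0.0, 1478, np.float64(130.3)) x [-185.5 -122.8] slope_deg x,y [-2.  -0.4]
```

```bash
python3 -m inch '[[[0,2,0],0,1],[[0,2,0],0,1],[[0,0,0],0,1]]'; python3 look.py top 115 150
```

```text
clock: 5.48
eef_pos: [0.4448, -0.2726, 0.0674]
tool_rot: [-179.9, 0.1, -5.3]
wrist_force: [0.0, -0.2, 0.6]
opening: 1.001
finger_force: 0.0
T [-264.7   -0.    67.4] F [ 0.  -0.2  0.6]
[398. 242.] (array([-158.5,    2.4]), array([86.2, 64.4]), 89.6, 1473, np.float64(129.2)) x [-189.6 -126.6] slope_deg x,y [-0.3 -0.2]
```

```bash
python3 -m inch '[[[0,-2,-3],0,1],[[0.1,-1.3,0.6],0,1],[[0.1,-1.3,0.7],0,1],[[0.1,-1.3,0.7],0,1],[[0.1,-1.3,0.7],0,1],[[0.1,-1.3,0.7],0,1],[[0.1,-1.3,0.7],0,1],[[0,0,0],0,1]]'; python3 look.py top 115 150
```

```text
clock: 6.52
eef_pos: [0.4476, -0.2646, 0.0674]
tool_rot: [179.9, -0.1, -5.3]
wrist_force: [0.1, -4.5, 2.3]
opening: 1.002
finger_force: 0.0
T [-256.3   -1.4   67.4] F [ 0.1 -4.5  2.3]
[394. 241.] (array([-150.3,    1.4]), array([64.3, 86.3]), 2.44, 1471, np.float64(129.3)) x [-181.9 -118.4] slope_deg x,y [-0.8  0.1]
```

```bash
python3 -m inch '[[[0,2,0],0,1],[[-5,0,-2],0,1],[[-3,-1.5,-1],0,1],[[0.1,-1.3,0.7],0,1],[[0.1,-1.3,0.7],0,1],[[0.1,-1.3,0.7],0,1],[[0.1,-1.3,0.7],0,1],[[0.1,-1.3,0.7],0,1]]'; python3 look.py top 115 150
```

```text
clock: 7.58
eef_pos: [0.4404, -0.2585, 0.0671]
tool_rot: [179.8, -0.1, -5.3]
wrist_force: [-1.2, -6.4, 2.5]
opening: 1.005
finger_force: 0.0
T [-251.6    6.8   67.1] F [-1.2 -6.4  2.5]
[388. 240.] (array([-139.8,    2. ]), array([65.9, 86.2]), 2.8, 1470, np.float64(131.6)) x [-170.7 -107.2] slope_deg x,y [-5.4 -0.4]
```

```bash
python3 -m inch '[[[0,2,0],0,1],[[0,2,0],0,1],[[0,2,0],0,1],[[0,0,0],0,1]]'; python3 look.py top 115 150
```

```text
clock: 8.12
eef_pos: [0.439, -0.263, 0.0661]
tool_rot: [180.0, 0.0, -5.3]
wrist_force: [-2.3, -2.9, -0.6]
opening: 1.002
finger_force: 0.0
T [-256.4    7.4   66.1] F [-2.3 -2.9 -0.6]
[393. 241.] (array([-149.3,    1.3]), array([64.2, 86.5]), 2.55, 1464, np.float64(129.7)) x [-180.8 -117.3] slope_deg x,y [-0.9 -0.2]
```

```bash
python3 -m inch '[[[0,3,0],0,1],[[0,3,0],0,1],[[0,0,0],0,1]]'; python3 look.py top 115 150
python3 - <<'E'
from bench import *
from h import *
a=dict(np.load("last.npz"))["color"][205:295,330:450]; b=get_image("side")["color"]; b=b[170:260,300:400]
cv2.imwrite("pics/c3.png",np.vstack([cv2.resize(a,(560,420),interpolation=cv2.INTER_CUBIC)[:300],cv2.resize(b,(560,504),interpolation=cv2.INTER_CUBIC)[204:504]]))
E
```

```text
clock: 8.55
eef_pos: [0.4387, -0.2687, 0.0662]
tool_rot: [-180.0, -0.0, -5.3]
wrist_force: [0.6, 0.4, 0.5]
opening: 0.998
finger_force: 0.0
T [-262.     6.7   66.2] F [0.6 0.4 0.5]
[394. 241.] (array([-150.9,    1.6]), array([64.5, 86.4]), 2.71, 1469, np.float64(129.3)) x [-182.3 -118.4] slope_deg x,y [-0.4 -0.2]
```

View pics/c3.png

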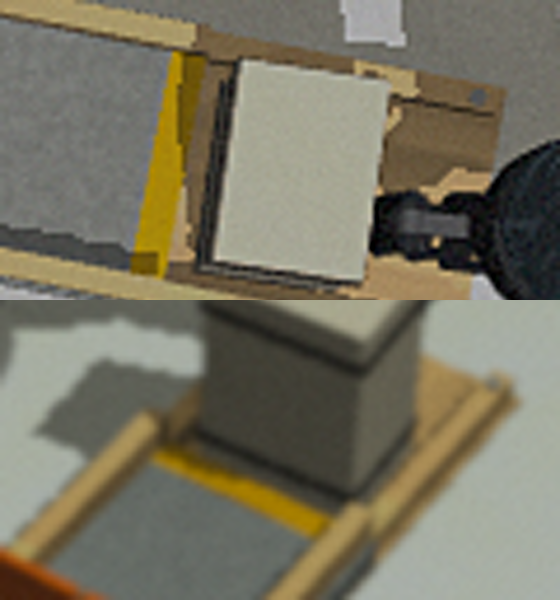

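Run:
```python
from h import *
d=dict(np.load("side1.npz"));D=rig(world(d))-rig(np.array([.440,-.2793,.3035]))
m=(abs(D[...,0])<100)&(abs(D[...,1])<60)&(D[...,2]<70)&(D[...,2]>-70)
P=D[m]
for z in range(66,-66,-6):
    s=P[(abs(P[:,2]-z)<3)]; f=s[s[:,0]>30]
    if len(f): print(z,len(f),np.percentile(f[:,0],[50,90,97]).round(),"lat",np.percentile(f[f[:,0]>45,1],[3,97]).round() if (f[:,0]>45).any() else "")
```

```text
66 37 [36. 41. 42.] lat 
60 42 [37. 41. 42.] lat 
54 22 [38. 41. 42.] lat 
48 24 [40. 44. 45.] lat 
42 58 [61. 69. 73.] lat [-14.  11.]
36 51 [64. 72. 73.] lat [-15.  11.]
30 36 [70. 74. 76.] lat [-12.  10.]
24 28 [70. 74. 76.] lat [-14.  10.]
18 38 [70. 76. 77.] lat [-11.  10.]
12 33 [69. 74. 76.] lat [-13.  11.]
6 27 [63. 75. 76.] lat [-15.  11.]
0 38 [59. 75. 76.] lat [-12.  13.]
-6 48 [72. 78. 81.] lat [-12.  12.]
-12 26 [67. 77. 79.] lat [-15.  11.]
-18 8 [52. 64. 70.] lat [ 4. 10.]
-24 7 [49. 57. 58.] lat [5. 9.]
-30 16 [58. 61. 62.] lat [-7.  9.]
-36 17 [56. 60. 61.] lat [-11.   9.]
-42 17 [56. 60. 62.] lat [-9.  9.]
-48 20 [57. 60. 61.] lat [-9.  9.]
-54 9 [56. 57. 58.] lat [-9. 10.]
-60 7 [51. 52. 52.] lat [-11.   7.]
```

Run:
```python
from h import *
for f in ("top0.npz","last.npz","side1.npz"):
    d=dict(np.load(f));Q=rig(world(d));hsv=cv2.cvtColor(d["color"],cv2.COLOR_BGR2HSV)
    m=(abs(Q[...,0]+105)<30)&(abs(Q[...,1])<48)&(Q[...,2]<35)
    y=m&(hsv[...,0]>19)&(hsv[...,0]<30)&(hsv[...,1]>180)
    P=Q[y];print(f,len(P),np.percentile(P[:,0],[1,5,50,95,99]).round(1),np.median(P[:,2]).round(1))
    for lo in (-40,-10,20):
        s=P[(P[:,1]>lo)&(P[:,1]<lo+20)]; print("   ",lo,np.percentile(s[:,0],[3,97]).round(1) if len(s) else "")
    e=(Q[...,2]<12)&(Q[...,2]>0)&(abs(Q[...,1])<45)&(Q[...,0]>-150)&(Q[...,0]<-95)
    if e.any(): print("  well floor x",np.percentile(Q[e][:,0],[2,50,98]).round(1))
    fe=(Q[...,2]>12)&(Q[...,2]<45)&(abs(abs(Q[...,1])-60)<12)&(Q[...,0]>-90)&(Q[...,0]<20)
    for sg in (1,-1):
        s=Q[fe&(np.sign(Q[...,1])==sg)&(Q[...,2]>32)]; print("  fence y",sg,np.percentile(s[:,1],[3,97]).round(1))
    mm=(Q[...,2]>30)&(Q[...,2]<110)&(abs(Q[...,1])<40)&(Q[...,0]>-155)&(Q[...,0]<-95)
    if mm.sum()>20:
        s=Q[mm]; print("  front face",len(s),np.polyfit(s[:,2],s[:,0],1).round(3),np.percentile(s[:,0],[5,50,95]).round(1))
```

```text
top0.npz 323 [-107.5 -106.7  -99.7  -92.9  -92.2] 22.0
    -40 [-106.7  -92.7]
    -10 [-106.8  -92.9]
    20 [-107.4  -92.7]
  well floor x [-144.1 -126.6 -109.5]
  fence y 1 [53.3 64.7]
  fence y -1 [-62.8 -50.9]
  front face 104 [-2.00000e-03 -1.43704e+02] [-145.3 -143.9 -142.4]
last.npz 328 [-107.5 -106.9  -99.9  -92.9  -92.3] 21.6
    -40 [-106.9  -92.6]
    -10 [-107.3  -92.8]
    20 [-107.   -92.5]
  well floor x [-119.7 -113.8 -109. ]
  fence y 1 [53.3 64.8]
  fence y -1 [-62.8 -51. ]
  front face 80 [-1.10000e-02 -1.17794e+02] [-120.3 -118.7 -117.2]
side1.npz 129 [-125.1 -121.2  -98.2  -90.4  -88.1] 17.8
    -40 [-122.6  -88.6]
    -10 [-122.9  -91.3]
    20 [-115.7  -90.9]
  well floor x [-143.8 -134.  -115.9]
  fence y 1 [50.7 64.2]
  fence y -1 [-65.7 -51.7]
  front face 583 [ 1.00000e-03 -1.40306e+02] [-145.3 -140.1 -135.6]
```

```bash
python3 -m inch '[[[0.3,-2,-4],0,1],[[0.2,-2,-3.5],0,1],[[0.1,-1.2,1],0,1],[[0.1,-1.2,1.1],0,1],[[0.1,-1.2,1.1],0,1],[[0.1,-1.2,1.1],0,1],[[0.1,-1.2,1.1],0,1]]'; python3 look.py top 115 150
```

```text
clock: 9.52
eef_pos: [0.4413, -0.2607, 0.069]
tool_rot: [179.8, -0.1, -5.3]
wrist_force: [-1.2, -6.5, 3.3]
opening: 0.997
finger_force: 0.0
T [-253.7    5.5   69. ] F [-1.2 -6.5  3.3]
[391. 241.] (array([-144.2,    1.7]), array([64.1, 86.4]), 2.84, 1464, np.float64(130.8)) x [-175.5 -112.5] slope_deg x,y [-3.2 -0.4]
```

```bash
python3 -m inch '[[[0,5,0],0,1],[[0,5,0],0,1],[[0,0,-45],0,1],[[0,0,-45],0,1],[[0,0,-45],-0.17,1],[[0,0,0],-0.18,1],[[0,0,0],-0.18,1],[[0,0,0],-0.18,1]]'; python3 -m inch '[[[0,0,0],-0.18,1],[[0,0,0],-0.18,1],[[0,0,0],-0.18,1],[[0,0,0],-0.09,1],[[25,-48,0],0,1],[[26,-48,0],0,1],[[0,0,0],0,1]]';python3 look.py top 115 150
```

```text
clock: 10.58
eef_pos: [0.4394, -0.2685, 0.2031]
tool_rot: [-179.9, -0.0, 35.7]
wrist_force: [-0.7, 0.3, -0.3]
opening: 1.003
finger_force: 0.0
clock: 11.45
eef_pos: [0.36, -0.1857, 0.2013]
tool_rot: [-179.5, -0.2, 71.6]
wrist_force: [0.5, -0.4, 0.3]
opening: 0.998
finger_force: 0.0
T [-194.7   99.1  201.3] F [ 0.5 -0.4  0.3]
[394. 241.] (array([-150.9,    1.4]), array([64.6, 86.3]), 2.57, 1469, np.float64(129.2)) x [-182.5 -118.8] slope_deg x,y [-0.5 -0.2]
```

```bash
python3 -m inch '[[[-5.5,5,0],0,1],[[0,0,40],0,1],[[0,0,40],0,1],[[0,0,34],0,1],[[0,0,0],0,1],[[0,0,0],0,1]]';python3 - <<'E'
from bench import *
from h import *
print(rig(state()["eef_pos"]),state()["wrist_force"])
a=get_image("top")["color"][195:305,310:450]; b=get_image("side")["color"][150:260,300:440]
cv2.imwrite("pics/c4.png",np.vstack([cv2.resize(x,None,fx=2.7,fy=2.7,interpolation=cv2.INTER_CUBIC) for x in (a,b)]))
E
```

```text
clock: 12.25
eef_pos: [0.3692, -0.1981, 0.0902]
tool_rot: [179.9, 0.0, 71.5]
wrist_force: [0.2, 0.4, 0.6]
opening: 0.999
finger_force: 0.0
[-205.28463885   87.88586587   90.22795649] [0.20650445 0.43354584 0.62999518]
```

View pics/c4.png

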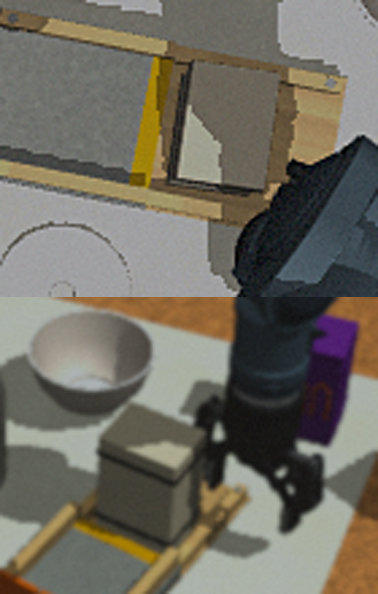

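```bash
python3 -m inch '[[[5.5,-6.5,2],0,1],[[5.5,-0.3,0],0,1],[[1.5,-0.2,0],0,1],[[1.5,-0.2,0],0,1],[[1.5,-0.2,0],0,1],[[1.5,-0.2,0],0,1],[[1.5,-0.2,0],0,1],[[1.5,-0.2,0],0,1]]';python3 look.py top 115 150
```

```text
clock: 13.35
eef_pos: [0.3665, -0.1753, 0.0872]
tool_rot: [-180.0, 0.0, 71.5]
wrist_force: [-2.4, -2.8, 0.9]
opening: 0.999
finger_force: 0.0
T [-183.3   94.7   87.2] F [-2.4 -2.8  0.9]
[392. 240.] (array([-147.1,    0.7]), array([86.2, 64.7]), 89.36, 1445, np.float64(129.3)) x [-178.5 -115.4] slope_deg x,y [-0.4 -0.1]
```

```bash
python3 -m inch '[[[1.2,-0.2,0],0,1],[[1.2,-0.2,0],0,1],[[1.2,-0.2,0],0,1],[[1.2,-0.2,0],0,1],[[1.2,-0.2,0],0,1]]';python3 look.py top 115 150
```

```text
clock: 14.02
eef_pos: [0.3677, -0.1693, 0.0874]
tool_rot: [180.0, 0.0, 71.5]
wrist_force: [-1.8, -2.7, 0.9]
opening: 1.001
finger_force: 0.0
T [-177.2   94.6   87.4] F [-1.8 -2.7  0.9]
[391. 240.] (array([-144.2,    0.7]), array([86.5, 64.4]), 84.6, 1426, np.float64(129.4)) x [-176.7 -111.1] slope_deg x,y [-0.2 -0.3]
```

```bash
python3 -m inch '[[[-6,0,0],0,1],[[-6,0,0],0,1],[[0,0,-38],0,1],[[0,0,-38],-0.1,1],[[0,0,-38],-0.18,1],[[0,0,0],0,1]]'; python3 -m inch '[[[-8,46,0],0,1],[[-8,46,0],0,1],[[-8,46,0],0,1],[[-7,46,0],0,1],[[0,0,0],0,1]]'; python3 look.py top 115 150
```

```text
clock: 14.82
eef_pos: [0.3656, -0.1822, 0.2041]
tool_rot: [179.7, 0.2, 87.5]
wrist_force: [0.7, -0.3, 0.5]
opening: 0.999
finger_force: 0.0
clock: 15.45
eef_pos: [0.5485, -0.2203, 0.1993]
tool_rot: [180.0, -0.0, 87.5]
wrist_force: [0.1, -0.5, 0.4]
opening: 1.004
finger_force: 0.0
T [-194.4  -92.5  199.3] F [ 0.1 -0.5  0.4]
[383. 236.] (array([-123.9,   -2.2]), array([89.8, 35.5]), 74.19, 668, np.float64(129.3)) x [-149.6 -109.9] slope_deg x,y [-2.2  0.1]
```

```bash
python3 -m inch '[[[0,0,38],0,1],[[0,0,38],0,1],[[0,0,36],0,1],[[0,0,0],0,1],[[2.5,-0.5,0],0,1],[[2.5,-0.5,0],0,1],[[1.5,0.2,0],0,1],[[1.5,0.2,0],0,1]]'; python3 look.py side 115 150
```

```text
clock: 16.5
eef_pos: [0.5465, -0.2116, 0.0901]
tool_rot: [179.9, 0.0, 87.5]
wrist_force: [-0.3, 1.0, -0.2]
opening: 0.998
finger_force: 0.0
T [-186.2  -88.9   90.1] F [-0.3  1.  -0.2]
[354. 203.] (array([-144.6,   -1.4]), array([94.6, 81.6]), 84.71, 659, np.float64(125.1)) x [-182.9 -102.5] slope_deg x,y [-0.7 -0.2]
```

```bash
python3 -m inch '[[[1.5,0.2,0],0,1],[[1.5,0.2,0],0,1],[[1.5,0.2,0],0,1],[[1.5,0.2,0],0,1]]'; python3 look.py side 115 150; python3 look.py top 115 150
```

```text
clock: 17.05
eef_pos: [0.5473, -0.206, 0.0895]
tool_rot: [180.0, 0.0, 87.5]
wrist_force: [0.2, -2.4, 1.7]
opening: 1.001
finger_force: 0.0
T [-180.5  -88.7   89.5] F [ 0.2 -2.4  1.7]
[354. 204.] (array([-140.6,   -2.6]), array([93.9, 79.4]), 88.5, 657, np.float64(125.2)) x [-175.8 -102. ] slope_deg x,y [-0.8 -0.3]
T [-180.2  -88.6   89.5] F [ 0.5 -3.4  0.2]
[378. 230.] (array([-111. ,   -2.4]), array([86.2, 19. ]), 75.58, 251, np.float64(128.9)) x [-129.2 -108.4] slope_deg x,y [-7.6  0.6]
```

```bash
python3 -m inch '[[[1,0.1,0],0,1],[[1,0.1,0],0,1],[[1,0.1,0],0,1]]'; python3 look.py side 115 150
```

```text
clock: 17.52
eef_pos: [0.5475, -0.2026, 0.0893]
tool_rot: [180.0, 0.0, 87.5]
wrist_force: [0.6, -3.0, 0.5]
opening: 1.0
finger_force: 0.0
T [-177.2  -88.3   89.3] F [ 0.6 -3.   0.5]
[353. 204.] (array([-139.2,   -2.7]), array([93. , 79.6]), 88.01, 663, np.float64(125.1)) x [-174.  -100.7] slope_deg x,y [-1.1 -0.5]
```

```bash
python3 -m inch '[[[1,0.1,0],0,1],[[1,0.1,0],0,1],[[1,0.1,0],0,1]]'; python3 look.py side 115 150
```

```text
clock: 17.95
eef_pos: [0.5479, -0.2012, 0.0899]
tool_rot: [-180.0, 0.2, 87.5]
wrist_force: [-0.4, -7.9, 3.8]
opening: 1.001
finger_force: 0.0
T [-175.7  -88.4   89.9] F [-0.4 -7.9  3.8]
[353. 204.] (array([-136.7,   -5.2]), array([99.2, 82.3]), 86.48, 675, np.float64(125.7)) x [-170.5  -98.8] slope_deg x,y [-2.3 -0.3]
```

```bash
python3 -m inch '[[[-5,0,0],0,1],[[-6,0,0],0,1],[[0,0,-40],0,1],[[0,0,-40],0,0],[[-40,0,-40],0.14,0],[[-40,0,0],0,0],[[0,0,0],0,0],[[0,0,0],0,0]]'; python3 look.py top 115 150; python3 look.py side 115 150
```

```text
clock: 19.0
eef_pos: [0.5379, -0.2892, 0.2084]
tool_rot: [-179.9, -0.1, 79.5]
wrist_force: [0.1, -0.3, 0.5]
opening: 0.501
finger_force: 0.0
T [-264.1  -94.6  208.4] F [ 0.1 -0.3  0.5]
[389. 239.] (array([-1.398e+02,  1.000e-01]), array([64.3, 86.3]), 0.46, 1469, np.float64(129.3)) x [-171.2 -108.1] slope_deg x,y [-0.4 -0.1]
T [-263.7  -94.6  208.4] F [0.4 0.1 0.1]
[353. 204.] (array([-134.9,   -2.5]), array([73. , 89.6]), 1.11, 645, np.float64(125.0)) x [-167.5 -101.1] slope_deg x,y [-1.7 -0.7]
```

```bash
python3 -m inch '[[[22,-32,0],0,0],[[22,-32,0],0,0],[[20,-30,0],0,0],[[0,0,17],0,0],[[0,0,17],0,0],[[3,0,0],0,0],[[3,0,0],0,0],[[0,0,0],0,0]]'; python3 look.py side 115 150 s5.png
```

```text
clock: 20.1
eef_pos: [0.4593, -0.2038, 0.176]
tool_rot: [179.9, 0.0, 79.6]
wrist_force: [-0.1, -0.8, 0.5]
opening: 0.5
finger_force: 0.0
T [-194.4   -1.7  176. ] F [-0.1 -0.8  0.5]
[353. 204.] (array([-144.3,   -1.5]), array([90.9, 90.9]), 1.32, 681, np.float64(125.2)) x [-182.9  -99.8] slope_deg x,y [-2.6 -0. ]
```

View pics/s5.png

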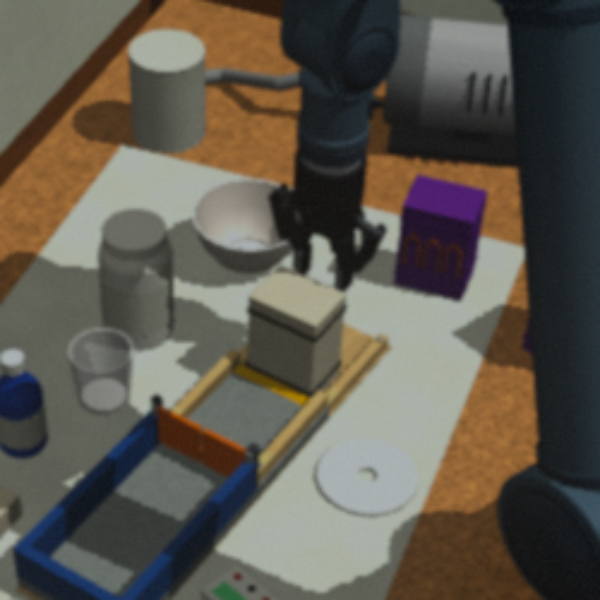

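```bash
python3 -m inch '[[[3,0,0],0,0],[[3,0,0],0,0],[[3,0,0],0,0],[[3,0,-1.5],0,0],[[3.2,0,-2],0,0],[[3.2,0,-2],0,0],[[3.2,0,-2],0,0],[[0,0,0],0,0]]'; python3 look.py side 105 160; python3 look.py top 105 160
```

```text
clock: 21.15
eef_pos: [0.4627, -0.1826, 0.183]
tool_rot: [180.0, 0.0, 79.5]
wrist_force: [-0.5, -1.0, -0.7]
opening: 0.5
finger_force: 0.7
T [-173.    -1.3  183. ] F [-0.5 -1.  -0.7]
[352. 206.] (array([-137. ,   -0.6]), array([89.4, 93.4]), 89.34, 792, np.float64(126.8)) x [-167.9  -92.3] slope_deg x,y [-7.1 -2.5]
T [-173.1   -1.3  182.9] F [-1.7 -1.4 -0.7]
[380. 237.] (array([-126.7,    0.2]), array([86.4, 56.9]), 89.54, 1088, np.float64(130.9)) x [-150.   -98.9] slope_deg x,y [-5.5 -0.1]
```

```bash
python3 -m inch '[[[3.3,0,-1.9],0,0],[[3.3,0,-1.9],0,0],[[3.5,0,-1.6],0,0],[[3.5,0,-1.5],0,0],[[3.5,0,-1.4],0,0],[[3.5,0,-1.3],0,0],[[3.6,0,-1.2],0,0],[[3.6,0,-1],0,0]]'; python3 look.py side 105 160
```

```text
clock: 22.25
eef_pos: [0.4678, -0.1552, 0.1947]
tool_rot: [180.0, -0.0, 79.5]
wrist_force: [-0.4, -1.0, -0.0]
opening: 0.503
finger_force: 0.3
T [-145.1   -1.3  194.7] F [-0.4 -1.  -0. ]
[347. 211.] (array([-108.9,   -0.8]), array([89.8, 92.2]), 87.77, 867, np.float64(127.8)) x [-148.8  -65.1] slope_deg x,y [-16.6  -3.5]
```

```bash
python3 -m inch '[[[3.7,0,-0.9],0,0],[[3.7,0,-0.8],0,0],[[3.7,0,-0.7],0,0],[[3.7,0,-0.5],0,0],[[3.7,0,-0.4],0,0],[[3.7,0,-0.2],0,0],[[3.7,0,-0.2],0,0],[[0,0,0],0,0]]'; python3 look.py side 30 160
```

```text
clock: 23.3
eef_pos: [0.4725, -0.1296, 0.1983]
tool_rot: [-180.0, -0.0, 79.5]
wrist_force: [-0.5, 0.0, 0.2]
opening: 0.499
finger_force: 0.0
T [-119.1   -1.2  198.3] F [-0.5  0.   0.2]
[341. 228.] (array([-5.4, -2.5]), array([297.4, 116.2]), 5.32, 1471, np.float64(110.0)) x [-149.   125.3] slope_deg x,y [-9.8 -6. ]
```

```bash
python3 -m inch '[[[-5,0,0],0,0],[[-10,0,-10],0,0],[[-15,0,-20],0,0],[[-15,0,-20],0,1],[[0,0,0],0,1]]'; python3 look.py top 75 95; python3 look.py side 70 95 s6.png
```

```text
clock: 23.98
eef_pos: [0.4653, -0.1761, 0.2503]
tool_rot: [179.8, 0.1, 79.4]
wrist_force: [0.7, 1.2, -0.5]
opening: 0.904
finger_force: 0.0
T [-166.1   -2.6  250.3] F [ 0.7  1.2 -0.5]
T [-165.3   -1.8  249.1] F [ 0.9  0.6 -0.6]
```

View pics/s6.png

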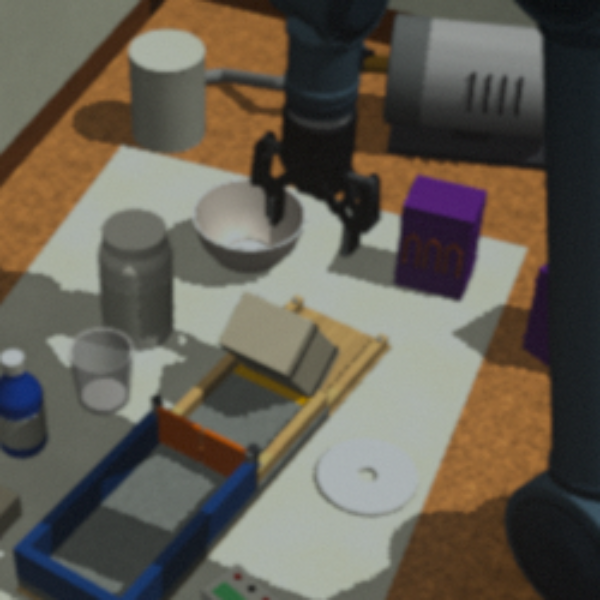

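```bash
python3 -m inch '[[[0,0,0],0,0],[[0,0,0],0,0],[[0,0,0],0,0]]'
cat > tilt.py <<'E'
from bench import *
from h import *
s=state();print("T",rig(s["eef_pos"]).round(1),np.round(s["wrist_force"],1))
for n in ("top","side"):
    d=get_image(n);np.savez(n+"_l.npz",**d);Q=rig(world(d));g=d["color"].astype(int)
    m=(Q[...,2]>45)&(Q[...,2]<165)&(abs(Q[...,1])<30)&(Q[...,0]>-185)&(Q[...,0]<30)&(g.sum(-1)>120)
    P=Q[m]; 
    for lo in range(-180,30,15):
        q=P[(P[:,0]>=lo)&(P[:,0]<lo+15)]
        if len(q)>8: print(n,lo,len(q),np.percentile(q[:,2],[10,50,90]).round())
E
python3 tilt.py
```

```text
clock: 24.45
eef_pos: [0.4641, -0.1738, 0.2478]
tool_rot: [-180.0, -0.0, 79.5]
wrist_force: [-0.3, 0.1, -0.3]
opening: 0.503
finger_force: 0.0
T [-164.    -1.   247.8] [-0.3  0.1 -0.3]
top -150 97 [83. 89. 95.]
top -135 208 [ 97. 107. 114.]
top -120 181 [117. 126. 135.]
top -105 242 [136. 140. 144.]
top -90 241 [126. 130. 136.]
top -75 234 [115. 121. 126.]
top -60 173 [107. 111. 116.]
side -105 65 [133. 137. 141.]
side -90 159 [121. 130. 136.]
side -75 157 [114. 120. 127.]
side -60 173 [100. 109. 116.]
side -45 12 [105. 107. 110.]
```

```bash
python3 -m inch '[[[0,0,28],0,0],[[8,0,26],0,0],[[12,0,0],0,0],[[10,0,0],0,0],[[5,0,0],0,0],[[4,0,0],0,0],[[4,0,0],0,0],[[4,0,0],0,0]]'; python3 tilt.py
```

```text
clock: 25.55
eef_pos: [0.4729, -0.1279, 0.1945]
tool_rot: [180.0, 0.0, 79.5]
wrist_force: [0.1, 0.3, 0.1]
opening: 0.502
finger_force: 0.0
T [-117.3   -1.3  194.5] [0.1 0.3 0.1]
top -75 139 [115. 119. 124.]
top -60 222 [105. 110. 116.]
side -135 11 [127. 144. 156.]
side -120 21 [122. 133. 153.]
side -105 34 [128. 140. 158.]
side -90 155 [125. 132. 138.]
side -75 163 [114. 120. 127.]
side -60 172 [100. 109. 117.]
side -45 69 [ 98. 101. 106.]
```

```bash
python3 -m inch '[[[4,0,-0.3],0,0],[[4,0,-0.3],0,0],[[4,0,-0.3],0,0],[[4,0,-0.3],0,0],[[4,0,0],0,0],[[4,0,0],0,0]]'; python3 tilt.py
```

```text
clock: 26.4
eef_pos: [0.4772, -0.1041, 0.1955]
tool_rot: [180.0, 0.0, 79.5]
wrist_force: [-0.0, -0.8, 0.4]
opening: 0.502
finger_force: 0.0
T [-93.1  -1.2 195.5] [-0.  -0.8  0.4]
top -45 13 [82. 86. 89.]
top -30 149 [82. 85. 88.]
side -150 12 [79. 81. 82.]
side -135 60 [79. 81. 85.]
side -120 87 [79. 83. 86.]
side -105 106 [ 80.  83. 129.]
side -90 147 [ 80.  84. 149.]
side -75 89 [79. 83. 87.]
side -60 99 [79. 83. 86.]
side -45 101 [78. 82. 86.]
side -30 172 [53. 80. 84.]
side -15 127 [50. 65. 80.]
```

```bash
python3 -m inch '[[[-10,0,-15],0,0],[[-40,0,0],0,0],[[-40,0,0],0,0],[[-20,0,0],0,0],[[0,0,0],0,0]]'; python3 look.py top 70 95; python3 look.py side 70 95
```

```text
clock: 27.12
eef_pos: [0.457, -0.2138, 0.2105]
tool_rot: [180.0, 0.0, 79.4]
wrist_force: [-0.0, 0.1, -1.1]
opening: 0.501
finger_force: 0.0
T [-204.7   -1.3  210.5] F [-0.   0.1 -1.1]
[332. 231.] (array([-27.1,   0.2]), array([86.2, 16.8]), 89.7, 357, np.float64(85.3)) x [-35.5 -18.8] slope_deg x,y [ 1.  -0.3]
[358. 236.] (array([-80.5,  -0.1]), array([86.8, 81.5]), 89.69, 1679, np.float64(85.8)) x [-118.9  -40.4] slope_deg x,y [-0.1 -0.2]
[383. 241.] (array([-133.1,    0.3]), array([86.1, 19. ]), 89.98, 394, np.float64(85.5)) x [-142.1 -123.7] slope_deg x,y [ 0.8 -0.5]
T [-203.8   -1.2  210.4] F [ 1.2  0.9 -0.7]
[340. 230.] (array([-75.3,  -1.4]), array([132.1,  91.9]), 0.97, 1239, np.float64(81.7)) x [-136.9  -12. ] slope_deg x,y [-0.8 -0.5]
```

```bash
python3 -m inch '[[[10,0,33],0,0],[[10,0,33],0,0],[[8,-1,32],0,0],[[8,0,0],0,0],[[6,0,0],0,0],[[4,0,0],0,0],[[4,0,0],0,0],[[4,0,0],0,0]]'; python3 -m inch '[[[4,0,0],0,0],[[5,0,0],0,0],[[5,0,0],0,0],[[5,0,0],0,0],[[5,0,0],0,0],[[5,0,0],0,0],[[5,0,0],0,0],[[5,0,0],0,0]]'; python3 look.py top 70 95; python3 look.py side 70 95
```

```text
clock: 28.22
eef_pos: [0.4668, -0.1607, 0.1136]
tool_rot: [179.9, 0.2, 79.5]
wrist_force: [-1.8, -6.1, 2.7]
opening: 0.498
finger_force: 0.0
clock: 29.22
eef_pos: [0.474, -0.1226, 0.1135]
tool_rot: [179.9, 0.2, 79.4]
wrist_force: [-0.3, -6.5, 3.5]
opening: 0.501
finger_force: 0.0
T [-111.9   -1.4  113.5] F [-0.3 -6.5  3.5]
[312. 227.] (array([13.8,  0.3]), array([85.8, 17. ]), 89.92, 358, np.float64(85.3)) x [ 5.3 22.2] slope_deg x,y [-3.7 -0.1]
[333. 230.] (array([-30.7,  -0. ]), array([86.7, 63.5]), 89.9, 1242, np.float64(85.8)) x [-59.7   0.6] slope_deg x,y [-1.  -0.3]
T [-111.3   -1.3  113.5] F [-0.6 -4.2  2.2]
[331. 239.] (array([-36.5,  -3.5]), array([138.4,  94.6]), 2.76, 1320, np.float64(81.7)) x [-98.2  29.5] slope_deg x,y [-1.  -1.1]
```

```bash
python3 -m inch '[[[5,0,0],0,0],[[5,0,0],0,0],[[5,0,0],0,0],[[5,0,0],0,0],[[5,0,0],0,0],[[5,0,0],0,0],[[5,0,0],0,0],[[5,0,0],0,0]]'; python3 -m inch '[[[5,0,0],0,0],[[5,0,0],0,0],[[5,0,0],0,0],[[5,0,0],0,0],[[5,0,0],0,0],[[5,0,0],0,0],[[5,0,0],0,0],[[5,0,0],0,0]]'; python3 look.py top 78 95; python3 look.py side 70 95 s7.png
```

```text
clock: 30.32
eef_pos: [0.4806, -0.0846, 0.1131]
tool_rot: [179.9, 0.4, 79.4]
wrist_force: [-2.3, -12.3, 2.8]
opening: 0.502
finger_force: 0.0
clock: 31.32
eef_pos: [0.488, -0.044, 0.1131]
tool_rot: [179.9, 0.3, 79.4]
wrist_force: [-1.5, -8.0, 3.2]
opening: 0.5
finger_force: 0.0
T [-32.1  -0.8 113.1] F [-1.5 -8.   3.2]
[273. 219.] (array([93.7, -2. ]), array([90.4, 17.5]), 89.82, 356, np.float64(85.1)) x [ 85.  101.9] slope_deg x,y [-2.5  0.3]
[284. 223.] (array([69.8,  0.5]), array([85.7, 22.7]), 89.97, 430, np.float64(85.6)) x [59.  80.9] slope_deg x,y [-2.1  0.1]
T [-31.4  -0.8 113.1] F [-1.3 -7.   3.1]
[313. 258.] (array([43. , -0.4]), array([137.1, 119.5]), 1.32, 1541, np.float64(81.5)) x [-17.8 108.6] slope_deg x,y [-1.1 -1.3]
```

View pics/s7.png

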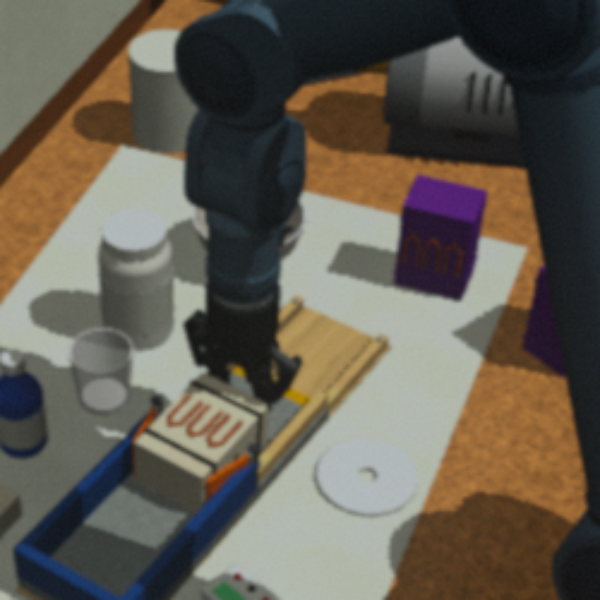

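```bash
python3 -m inch '[[[5,0,0],0,0],[[5,0,0],0,0],[[5,0,0],0,0],[[5,0,0],0,0],[[5,0,0],0,0],[[5,0,0],0,0],[[5,0,0],0,0],[[5,0,0],0,0]]'; python3 -m inch '[[[5,0,0],0,0],[[5,0,0],0,0],[[5,0,0],0,0],[[5,0,0],0,0],[[5,0,0],0,0],[[5,0,0],0,0],[[5,0,0],0,0],[[5,0,0],0,0]]'; python3 look.py top 78 95; python3 look.py side 70 95
```

```text
clock: 32.42
eef_pos: [0.4951, -0.0047, 0.113]
tool_rot: [179.9, 0.3, 79.4]
wrist_force: [-1.7, -8.3, 4.9]
opening: 0.495
finger_force: 0.0
clock: 33.42
eef_pos: [0.5022, 0.0346, 0.113]
tool_rot: [180.0, 0.3, 79.4]
wrist_force: [-2.0, -9.7, 4.3]
opening: 0.499
finger_force: 0.0
T [ 47.8  -0.5 113. ] F [-2.  -9.7  4.3]
T [ 48.4  -0.5 113. ] F [-1.3 -7.1  4.2]
[296. 277.] (array([118. ,   9.2]), array([149.2, 121.5]), 7.94, 1636, np.float64(81.8)) x [ 55.9 188.6] slope_deg x,y [ 0.3 -1.4]
```

```bash
python3 -m inch '[[[5,0,0],0,0],[[5,0,0],0,0],[[5,0,0],0,0],[[5,0,0],0,0],[[5,0,0],0,0],[[5,0,0],0,0],[[5,0,0],0,0],[[5,0,0],0,0]]'; python3 -m inch '[[[5,0,0],0,0],[[5,0,0],0,0],[[5,0,0],0,0],[[2,0,0],0,0],[[0,0,0],0,0]]'; python3 look.py side 70 95
python3 - <<'E'
from h import *
d=dict(np.load("last.npz"));Q=rig(world(d));g=d["color"].astype(int)
m=(Q[...,2]>72)&(abs(Q[...,1])<35)&(Q[...,0]>150)&(Q[...,0]<265)&(Q[...,2]<92);print("front x",np.percentile(Q[m][:,0],[90,97,99]).round())
E
```

```text
clock: 34.52
eef_pos: [0.5093, 0.0739, 0.1129]
tool_rot: [180.0, 0.3, 79.4]
wrist_force: [-1.1, -6.6, 4.8]
opening: 0.499
finger_force: 0.0
clock: 35.15
eef_pos: [0.5123, 0.0915, 0.1127]
tool_rot: [-180.0, 0.1, 79.5]
wrist_force: [-1.3, -5.5, 4.6]
opening: 0.496
finger_force: 0.0
T [ 1.055e+02 -1.000e-01  1.127e+02] F [-1.3 -5.5  4.6]
[285. 289.] (array([167.1,  -0.2]), array([108.4,  89.5]), 0.78, 1236, np.float64(82.2)) x [119.8 218.7] slope_deg x,y [ 0.6 -1.4]
front x [240. 244. 246.]
```

```bash
python3 -m inch '[[[-1.5,0,0],0,0],[[-1.5,0,0],0,0],[[0,0,-8],0,0],[[0,0,-15],0,0],[[0,0,-25],0,0],[[0,0,-40],0,0],[[0,0,-50],0,0],[[-40,0,-40],0,0]]'; python3 -m inch '[[[-50,0,0],0,0],[[-60,0,0],0,0],[[-60,0,0],0,0],[[-60,0,0],0,0],[[-60,0,0],0,0],[[-20,0,0],0,0],[[0,0,0],0,0],[[0,0,0],0,0]]'; python3 look.py top 78 95
python3 - <<'E'
from bench import *
from h import *
a=dict(np.load("last.npz"))["color"][80:310,160:520]; b=get_image("side")["color"][140:380,140:500]
cv2.imwrite("pics/c8.png",cv2.resize(np.vstack([a,b]),None,fx=1.27,fy=1.27,interpolation=cv2.INTER_CUBIC))
E
```

```text
clock: 36.2
eef_pos: [0.5054, 0.0513, 0.2937]
tool_rot: [179.8, -0.1, 79.7]
wrist_force: [0.8, -1.5, 0.3]
opening: 0.504
finger_force: 0.0
clock: 37.2
eef_pos: [0.4485, -0.2534, 0.2908]
tool_rot: [180.0, -0.0, 79.6]
wrist_force: [-0.2, -0.2, -0.3]
opening: 0.5
finger_force: 0.0
T [-2.452e+02 -2.000e-01  2.908e+02] F [-0.2 -0.2 -0.3]
[232. 211.] (array([178.5,   0.6]), array([81.4, 86.3]), 0.54, 1495, np.float64(85.6)) x [140.  217.9] slope_deg x,y [0.1 0.3]
[258. 216.] (array([124.6,   0.3]), array([85.6, 18.6]), 89.61, 385, np.float64(85.0)) x [115.5 133.7] slope_deg x,y [ 2.8 -0.2]
```

View pics/c8.png

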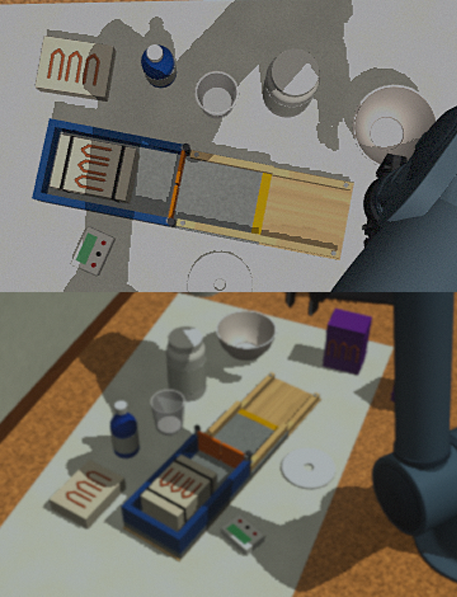

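The mould lies in the blue bay with the horseshoes up. Both orange leaves are shut in a straight line, and nothing else has moved, so I am handing in.

```bash
python3 -c "
from bench import *
print(hand_in())"
```

```text
the job is handed in; nothing more can be done
None
```

The mould is lying horseshoes up in the blue bay with both gate leaves shut behind it, and the job was handed in at about 37 s; during the low push it tipped by up to about 5 degrees short of the step and was let settle each time before it stood square.

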